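# Hang the tile template on the twin-pin rail

### The job

Lift the blue tile-cutting template by its top tab out of the wooden slot block and hang it by its two holes on the two steel pins of the rail, pushed home until it lies flat against the rail, hanging upright from the pins and let go. The rail is clamped at a different height each day, so feel for the pins gently: never press on the stand or its rail with more than about 2 kg (20 N), and leave the jar, the loose tile and the wooden stamp where they are.

Things in the scene. Friction and masses are not known exactly. Their poses are not given: they have to be found in the camera images.
- template: Flat blue rigid frame (tile template), about 0.25 kg, 8 mm thick along its x, 130 mm wide along y; z up. Origin at its overall centre. Plate from z = -85 to +45 mm with a window 80 mm wide (z = -61 to +9 mm), grip tab above to z = 85 mm. Two round through holes, 12 mm diameter, at y = +-45, z = +27 mm. Starts standing in the block's slot, within 5 degrees of upright, its x along the block's x.
- tab (a point): Centre of the template's grip tab (40 mm wide along y, 40 mm tall, 8 mm thick along x); axes as the template. Grip it from above, closing across the 8 mm.
- hole_left (a point): Centre of the template's hole on its +y side, at mid-thickness; axes as the template.
- hole_right (a point): Centre of the template's hole on its -y side, at mid-thickness; axes as the template.
- block: Fixed wooden slot block, 70 x 160 x 40 mm (x, y, z). Origin at the centre of its underside, z up. An 11 mm wide slot runs along its y axis through the middle, from the top (z = 40 mm) down to z = 12 mm, open at both ends; the template stands in it.
- stand: Fixed stand. Origin on the table below the middle of the rail's front face; z up, -x the way the pins point (roughly to the robot). Plywood base x = -35 to 75 mm, 180 mm wide, 12 mm high. Two dark posts, 14 mm square, at x = 24, y = +-72 mm, tops at z = 202 mm. Clamped to them, an aluminium rail along y: 165 mm long, 16 mm tall, x = 0 to 16 mm, carrying the two pins.
- low_mark (a point): Fixed point of the stand, 165 mm above its origin; axes as the stand. Two level steel pins, 8 mm diameter with hemispherical ends, stand out of the rail's front face at y = +-45 mm, at mid-height of the rail, and end at x = -30 mm. Their height is not measured: both lie equally high, 0 to 24 mm above this point, to be found by feel or by eye. The clamps do not slip under 60 N.
- jar_mid (a point): Bystander: closed amber glass jar with white cap, 60 mm diameter, 75 mm tall; point at its centre, half-way up.
- tile: Bystander: loose terracotta and blue relief tile lying flat, 90 x 90 x 16 mm; origin at the centre of its underside.
- stamp: Bystander: wooden clay stamp standing on its foot, foot 50 x 50 mm, 60 mm tall with knob; origin at the centre of its underside.
Not all that is in view belongs to the job. There is more than one size of the template; the one meant has the size given above. There is more than one size of the stand; the job needs the larger.

How it is judged:
By the outcome, as a careful person would: the job done as asked, in the order asked, and still so for the second after the job is handed in, with the robot touching nothing.
It also fails if it takes over 72 s, if anything falls off the work surface, if the arm or the gripper's body presses on something with over 40 N, if the wrist force passes 120 N, or if a joint passes its speed limit or range.

### The arm

A 6-joint arm with a two-finger parallel gripper is mounted at the origin on the work surface. World frame = base frame: x ahead of the robot, y to its left, z up, the work surface at z = 0. Lengths are in m, angles in degrees, forces in N, time in s.
With the tool pointing down it reaches from about 0.35 to 0.875 m from the base axis. Payload 4.2 kg.
Tool frame: the origin (TCP) lies midway between the tips of the shut fingers; the grasp point (between the pads) lies 19 mm behind it; x points along the fingers, y is the direction in which the jaws open and shut, and the axes are right-handed (so a half turn about x gives the same grasp; the last joint's range is limited). The gripper opens to 87 mm and grips with 3 to 60 N. Pads are 19 mm wide; open, the fingers measure 117 mm over their backs; the gripper's body (75 mm by 190 mm) begins 51 mm behind the grasp point.
Start: joints at [91.192, 22.042, 0.453, 0, -68.411, -14.817], TCP at [0.147, 0.607, 0.223] pointing down, gripper open.
Joint ranges: [-179.83, 179.83], [-69.29, 118.12], [-61.27, 80.66], [-181.25, 117.63], [-171.15, -9.14], [-177.46, 177.46]. Speed limits (degrees/s): [159.86, 159.86, 180, 180, 180, 180].

### API

Orientations are given as a 3x3 rotation matrix whose columns are the frame's x, y, z axes.
In Python, from station import r gives the robot as it stands.
- The arm moves only by the tool play_rows, never from a script. Its argument "plan" is a list that holds one entry, the list of rows, each a list of 6 numbers: the shift along the tool's x, y, z in cm, then the turn, a rotation vector about the tool's x, y, z in units of 10 degrees (1.0 is 10 degrees). A call has 1 to 5 rows; each row is the pose to reach, as a shift and turn from the pose commanded when the call began, along the tool's axes at that moment; what a row does not reach only later rows make up. A row lasts 1/8 s, in which the tool goes at most 62.5 mm and 10.7 degrees, less where a joint would pass 70% of its speed; a pose out of reach is approached as far as the arm can. A call with a gripper value outside its range is refused whole. "hand" is the opening, from 0 (shut) to 1 (fully open), set as the call begins (left out, the last holds). The fingers move at their own pace and stop on an object; the grip force is fixed at half the most. Time passes only in rows, so rows that repeat a pose let the fingers close. It gives the time, the measured TCP pose, the force and the opening at its end, in the units of the state.
- r.sense(): the state, without advancing time (a new reading comes with each control period).
- r.capture(name): name is "scene" or "top"; returns (picture, depth): 384x512x3 uint8, blue, green, red; 384x512 float32, m along the optical axis (not along the pixel's ray), 0 where there is no reading.
- r.get_calibration(name): a dict with "vfov" (degrees; the focal length in pixels is half the picture's height over the tangent of half this angle, whatever the lens; pixels are square), "cx", "cy" (the principal point, pixels), "rvec" (rotation vector, rad) and "tvec" (3), from world to camera coordinates, as OpenCV has them. Camera axes: x right, y down, z forward; pixel columns grow to the right and rows downward; lengths in m; the calibration is good to about 2 mm. A picture is of the moment at which its call begins. get_calibration takes no time and is no camera call.
- r.finish_job(): hands the job in, once; it reports no verdict.
The state is a dict: "time_s": time; "joints": joint angles; "joint_velocities": joint speeds; "effort": joint torques, N m; "tcp_pos": TCP position; "ee_rot": TCP orientation; "wrist_force": force on the tool from outside, world axes, zero at the start; "moment": the same for the moment, N m; "gripper_width": opening from 0.0 (shut) to 1.0 (fully open).
Only numpy, scipy, OpenCV 4.12 (cv2) and the standard library are available. Lean on these libraries where they do the work, as an engineer would, in place of code of your own. Each camera call takes 0.05 s, during which the arm holds its last target.

## Working session

There is one attempt and no reset: what is moved stays moved. The work goes in short steps, Python scripts to look and compute and a tool call to move; the robot and the scene stay as the last step left them, time stands still between calls to the robot, and variables do not carry over. Pictures are saved under pics/ and viewed, and the job is handed in when it is done.

Besides the shell and the picture viewer there is one more tool, called after "Emit:" by a JSON object that holds its "method" and its "body". play_rows: Moves the arm, as the interface text tells. Its arguments: {"type":"object","properties":{"plan":{"type":"array","items":{"type":"array","items":{"type":"array","items":{"type":"number"}}}},"hand":{"type":"number"}},"required":["plan"]}

```bash
ls; mkdir -p pics; cat > h.py <<'E'
import numpy as np, cv2
from station import r
def cal(n):
    c=r.get_calibration(n); f=192/np.tan(np.radians(c['vfov'])/2)
    R=cv2.Rodrigues(np.array(c['rvec'],float))[0]; t=np.array(c['tvec'],float).ravel()
    return f,c['cx'],c['cy'],R,t,c
E
python3 - <<'E'
from h import *
np.set_printoptions(precision=4,suppress=True)
for n in ('scene','top'):
    p,d=r.capture(n); cv2.imwrite(f'pics/{n}0.png',p); np.savez(f'{n}0.npz',p=p,d=d)
    c=cal(n); print(n,c[5],'pos',-c[3].T@c[4]); print(c[3])
print(r.sense())
E
```

```text
pics
scene {'vfov': 46.13862074416952, 'cx': 254.1669413954988, 'cy': 193.82490097307527, 'rvec': array([ 0.9952,  2.3914, -1.1124]), 'tvec': array([ 0.2873, -0.2044,  1.6498])} pos [1.188  0.7805 0.9087]
[[-0.7056  0.7086 -0.0025]
 [ 0.4584  0.4538 -0.7642]
 [-0.5404 -0.5403 -0.645 ]]
top {'vfov': 44.93882803299767, 'cx': 258.4892340106734, 'cy': 197.27122095459634, 'rvec': array([ 2.1635, -2.1486,  0.1554]), 'tvec': array([0.0785, 0.5368, 1.4325])} pos [0.3393 0.0953 1.4907]
[[ 0.0063 -0.9999  0.0098]
 [-0.9909 -0.0075 -0.1341]
 [ 0.1341 -0.0089 -0.9909]]
{'time_s': 0.1, 'joints': array([ 91.1916,  22.087 ,   0.3892,  -0.0229, -68.4115, -14.8166]), 'joint_velocities': array([ 0.0208, -0.0331,  0.1936, -0.0221,  0.1053, -0.047 ]), 'effort': array([ -0.0002, -39.1693,  18.7933,   4.2319,   0.0134,  -0.0001]), 'tcp_pos': array([0.1471, 0.6069, 0.2216]), 'ee_rot': array([[-0.0003, -0.2357, -0.9718],
       [-0.0019, -0.9718,  0.2357],
       [-1.    ,  0.0019, -0.0001]]), 'wrist_force': array([-0.0327,  0.0585,  0.5401]), 'moment': array([-0.0117, -0.0453,  0.0002]), 'gripper_width': 0.9999715736084858}
```

View pics/scene0.png

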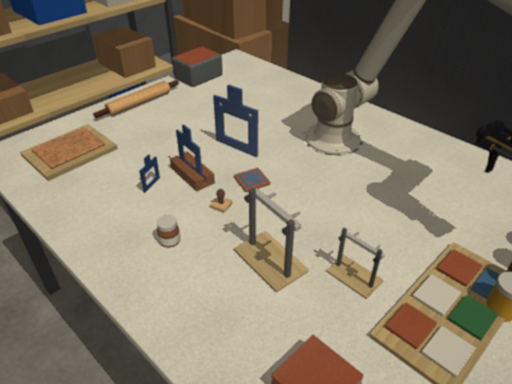

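View pics/top0.png

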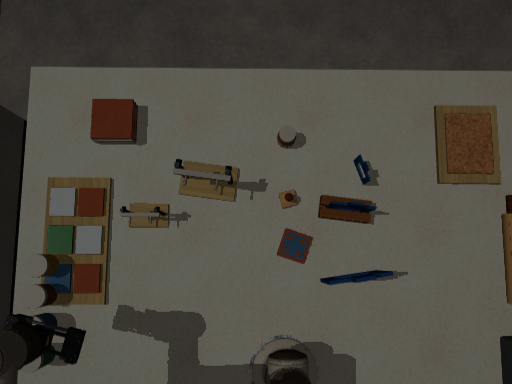

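```bash
cat >> h.py <<'E'
def cloud(n,d):
    f,cx,cy,R,t,_=cal(n)
    v,u=np.mgrid[:384,:512]
    P=np.stack([(u-cx)/f*d,(v-cy)/f*d,d],-1)
    W=(P-t)@R; W[d<=0]=np.nan
    return W
def crop(p,x0,x1,y0,y1,k,fn):
    cv2.imwrite(fn,cv2.resize(p[y0:y1,x0:x1],None,fx=k,fy=k,interpolation=cv2.INTER_CUBIC))
E
python3 - <<'E'
from h import *
np.set_printoptions(precision=4,suppress=True)
S=np.load('scene0.npz');T=np.load('top0.npz')
a=cv2.resize(S['p'][80:290,135:315],None,fx=3.3,fy=2.8*3.3/2.8,interpolation=cv2.INTER_CUBIC)
a=cv2.resize(S['p'][115:285,135:315],None,fx=3.3,fy=3.3,interpolation=cv2.INTER_CUBIC); cv2.imwrite('pics/c1.png',a)
b=cv2.resize(T['p'][120:290,160:400],None,fx=3.3,fy=3.3,interpolation=cv2.INTER_CUBIC); cv2.imwrite('pics/c2.png',b)
for n,D in(('scene',S),('top',T)):
    W=cloud(n,D['d']); p=D['p'].astype(int)
    m=((p[...,0]>p[...,2]*1.6)&(p[...,0]>p[...,1]*1.2)&(p[...,0]>40)).astype(np.uint8)
    k,l,st,c=cv2.connectedComponentsWithStats(m)
    for i in range(1,k):
        if st[i,4]<30: continue
        w=W[l==i]; w=w[~np.isnan(w[:,0])]
        print(n,st[i],np.percentile(w,3,axis=0),np.percentile(w,97,axis=0))
E
```

```text
scene [  10    0   76   24 1335] [ 0.2002 -1.5935  0.1838] [ 0.4242 -1.3505  0.2732]
scene [108  84  34  14  61] [-0.1412 -1.6279 -0.4245] [ 0.0466 -1.5381 -0.3724]
scene [214  86  43  61 740] [ 0.289  -0.2852  0.0253] [ 0.3108 -0.158   0.2315]
scene [177 126  25  49 340] [ 0.4976 -0.2515  0.0488] [ 0.5137 -0.1327  0.1793]
scene [140 156  19  35 242] [ 0.5942 -0.2555  0.0094] [ 0.665  -0.2259  0.1091]
scene [472 269  26  29 370] [0.2452 0.6673 0.0224] [0.3253 0.6996 0.0304]
top [333 201  14   4  31] [ 0.5035 -0.1734  0.1395] [ 0.5101 -0.1352  0.1463]
top [282 232  26  27 341] [ 0.3529 -0.0662  0.0087] [0.4221 0.0034 0.0208]
top [ 45 269  26  22 233] [0.2562 0.6669 0.0203] [0.2958 0.7386 0.0322]
top [335 272  33   6  51] [ 0.289  -0.2544  0.0252] [ 0.3018 -0.1603  0.0397]
top [377 272  16   5  47] [ 0.2976 -0.2905  0.1767] [ 0.3087 -0.2525  0.1863]
top [356 276  21   6  72] [ 0.2858 -0.2291  0.232 ] [ 0.2991 -0.1781  0.2419]
top [330 278  22   7  72] [ 0.2775 -0.1732  0.1771] [ 0.2889 -0.117   0.1864]
```

View pics/c1.png

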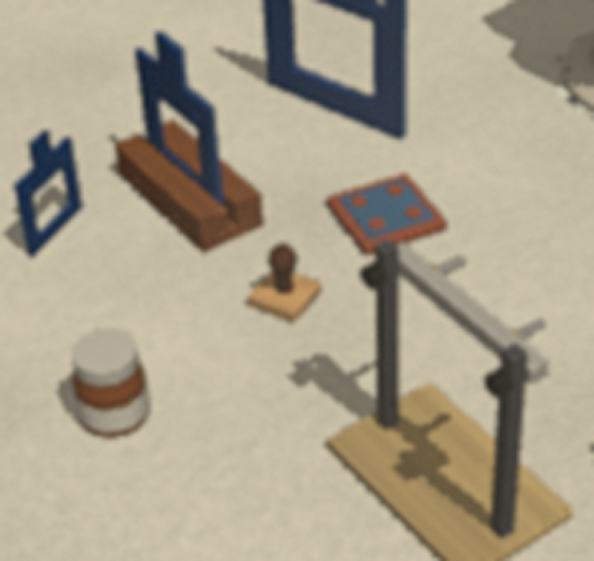

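View pics/c2.png

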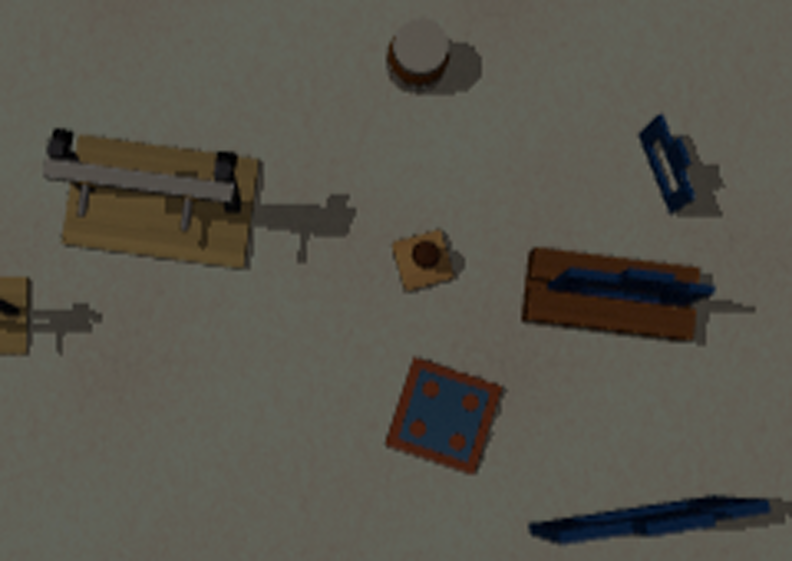

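```bash
python3 - <<'E'
from h import *
np.set_printoptions(precision=4,suppress=True)
S=np.load('scene0.npz');T=np.load('top0.npz')
def fitrect(pts):
    (c,s,a)=cv2.minAreaRect((pts*1000).astype(np.float32)); return np.array(c)/1000,s,a
def trim(w,lo,hi): return w[(w[:,2]>lo)&(w[:,2]<hi)]
for n,D in(('scene',S),('top',T)):
    W=cloud(n,D['d']).reshape(-1,3); W=W[~np.isnan(W[:,0])]
    # noise check on table
    print(n,'tablez',np.nanmedian(W[(abs(W[:,2])<.01)&(W[:,0]>.2)&(W[:,0]<.8)&(abs(W[:,1])<.5)][:,2]))
    b=W[(W[:,0]>.42)&(W[:,0]<.6)&(W[:,1]>-.32)&(W[:,1]<-.05)]
    w=trim(b,.035,.045); print('blocktop',len(w),fitrect(w[:,:2]))
    w=trim(b,.05,.3); vx=cv2.fitLine((w[:,:2]*1000).astype(np.float32),cv2.DIST_HUBER,0,.01,.01).ravel(); print('tmpl',len(w),vx,w.min(0),w.max(0),np.degrees(np.arctan2(vx[1],vx[0])))
    for lo in np.arange(.05,.19,.01):
        q=trim(w,lo,lo+.01); print('  z%.3f'%lo,len(q),q.mean(0) if len(q) else '', q[:,1].min() if len(q) else '',q[:,1].max() if len(q) else '')
    st=W[(W[:,0]>.42)&(W[:,0]<.72)&(W[:,1]>.1)&(W[:,1]<.4)]
    w=trim(st,.009,.015); print('base',len(w),fitrect(w[:,:2]))
    w=trim(st,.14,.25); print('high',len(w),w.min(0),w.max(0)); 
    h=np.histogram(w[:,2],np.arange(.14,.25,.004)); print(h[0])
E
```

```text
scene tablez 0.001369372565740114
blocktop 575 (array([ 0.5362, -0.1954]), (167.01400756835938, 139.91880798339844), 83.06109619140625)
tmpl 586 [   0.1088    0.9941  505.2874 -192.864 ] [ 0.489  -0.2627  0.05  ] [ 0.5998 -0.1286  0.1851] 83.75412
  z0.050 43 [ 0.5293 -0.2093  0.0547] -0.2599040754668031 -0.1311444307059902
  z0.060 37 [ 0.5234 -0.2011  0.0648] -0.2565843225531213 -0.13025103590523973
  z0.070 40 [ 0.5259 -0.2106  0.0746] -0.26271764347838894 -0.13118585767806437
  z0.080 43 [ 0.5253 -0.2024  0.0848] -0.2604471593535263 -0.1296584442894878
  z0.090 32 [ 0.5079 -0.1921  0.0949] -0.26139839661433995 -0.12858164559455595
  z0.100 37 [ 0.5057 -0.1881  0.1054] -0.26258463835679247 -0.13049616849803541
  z0.110 62 [ 0.506  -0.188   0.1154] -0.2600319279582708 -0.12892450695287191
  z0.120 59 [ 0.5053 -0.1899  0.125 ] -0.26265472417275393 -0.13184683007398454
  z0.130 63 [ 0.505  -0.1923  0.1352] -0.261145168925768 -0.13215153515744774
  z0.140 69 [ 0.5041 -0.1889  0.1438] -0.26051978597129094 -0.13138029588062738
  z0.150 26 [ 0.505  -0.1929  0.1552] -0.21475429734015075 -
[... 1463 characters left out ...]
757454 -0.13347722561006728
  z0.140 81 [ 0.5015 -0.1911  0.1434] -0.2616435036584618 -0.13192272609848507
  z0.150 12 [ 0.4991 -0.1944  0.1548] -0.25055100653306084 -0.17662042745359674
  z0.160 9 [ 0.4983 -0.1991  0.1663] -0.21407865457195493 -0.17719824964394443
  z0.170 11 [ 0.5001 -0.1946  0.1769] -0.21187264076095802 -0.17614798566074166
  z0.180 36 [ 0.501  -0.1958  0.1833] -0.21679535889769463 -0.17636104307081368
  z0.190 0   
base 1047 (array([0.5751, 0.2517]), (293.6920166015625, 288.3389892578125), 89.74376678466797)
high 555 [0.4791 0.1626 0.1403] [0.6244 0.388  0.2087]
[  7   1   2   0   0   2   2   2  11  23  64 184 165  35  14  22  20   1
   0   0   0   0   0   0   0   0   0]
```

```bash
python3 - <<'E'
from h import *
np.set_printoptions(precision=4,suppress=True)
S=np.load('scene0.npz');T=np.load('top0.npz')
def fr(pts):
    (c,s,a)=cv2.minAreaRect((pts*1000).astype(np.float32)); return np.array(c)/1000,np.round(s,1),round(a,2)
for n,D in(('scene',S),('top',T)):
    W=cloud(n,D['d']); 
    ok=(W[...,0]>.5)&(W[...,0]<.66)&(W[...,1]>.13)&(W[...,1]<.36)
    base=ok&(abs(W[...,2]-.013)<.003)
    k,l,st,c=cv2.connectedComponentsWithStats(base.astype(np.uint8))
    w=W[base&(np.isin(l,[i for i in range(1,k) if st[i,4]>40]))]; print(n,'base',len(w),np.median(w[:,2]),fr(w[:,:2]))
    rail=ok&(W[...,2]>.183)&(W[...,2]<.1945)
    k,l,st,c=cv2.connectedComponentsWithStats(rail.astype(np.uint8)); i=1+np.argmax(st[1:,4])
    w=W[l==i]; print('rail',st[i],fr(w[:,:2]),np.percentile(w[:,2],[5,25,50,75,90,95]))
    L=cv2.fitLine((w[:,:2]*1000).astype(np.float32),cv2.DIST_HUBER,0,.01,.01).ravel(); print(L,np.degrees(np.arctan2(L[1],L[0])))
    w=W[ok&(W[...,2]>.198)]; print('posttops',len(w),np.median(w[:,2]))
    for s in (0,1):
        q=w[(w[:,1]>.245)==s]; print(len(q),q.mean(0),q.max(0))
    # pins
    pin=(W[...,0]>.42)&(W[...,0]<.62)&(W[...,1]>.13)&(W[...,1]<.34)&(W[...,2]>.14)
    out=np.zeros((384,512),np.uint8); out[pin]=255; cv2.imwrite(f'pics/m_{n}.png',cv2.resize(out[130:280,150:330],None,fx=3,fy=3,interpolation=0))
    # rail frame
    yv=L[:2]*np.sign(L[1]); xv=np.array([yv[1],-yv[0]]); c0=L[2:]/1000
    w=W[pin]; e=(w[:,:2]-c0)@np.array([xv,yv]).T
    m=(e[:,0]<-.012)&(abs(e[:,1])<.09); print('pinpts',m.sum()); print(np.c_[e[m],w[m,2]][:60])
E
```

```text
scene base 1768 0.013181338675224846 (array([0.593 , 0.2452]), array([184.4, 112.2]), 82.54)
rail [244 188  57  45 477] (array([0.5816, 0.2469]), array([165.9,  72.3]), 83.12) [0.1837 0.1865 0.1883 0.1896 0.1906 0.1915]
[  0.1372   0.9905 584.1078 247.8085] 82.115105
posttops 71 0.2024638660345672
32 [0.5887 0.1741 0.202 ] [0.5969 0.1812 0.2063]
39 [0.6078 0.3169 0.2021] [0.6154 0.324  0.2053]
pinpts 62
[[-0.0352 -0.0477  0.186 ]
 [-0.0369 -0.0459  0.1864]
 [-0.0278 -0.0465  0.1874]
 [-0.0329 -0.0487  0.1832]
 [-0.0334 -0.0454  0.1852]
 [-0.0366 -0.0454  0.1836]
 [-0.0403 -0.0458  0.1814]
 [-0.0235 -0.0491  0.1846]
 [-0.0246 -0.0464  0.1858]
 [-0.0273 -0.0457  0.1849]
 [-0.0305 -0.0458  0.1832]
 [-0.0327 -0.0444  0.183 ]
 [-0.036  -0.0445  0.1812]
 [-0.0127 -0.0475  0.188 ]
 [-0.0172 -0.0491  0.1845]
 [-0.0186 -0.0469  0.1853]
 [-0.0187 -0.0431  0.1878]
 [-0.0239 -0.0455  0.1836]
 [-0.026  -0.0442  0.1833]
 [-0.0291 -0.0439  0.1819]
 [-0.033  -0.0447  0.1793]
 [-0.0147 -0.046   0.1847]
 [-0.017  -0.0449  0.1842]
 [-0.0208 -0.0455  0.1819]
 [-0.0227 -0.044   0.1819]
 [-0.0282 -0.0466 
[... 1899 characters left out ...]
-0.0298  0.0445  0.1839]
 [-0.0176 -0.0396  0.1786]
 [-0.0185 -0.0432  0.1863]
 [-0.018  -0.046   0.186 ]
 [-0.0337  0.0493  0.186 ]
 [-0.0326  0.0473  0.1814]
 [-0.0328  0.0439  0.1849]
 [-0.0206 -0.0401  0.1792]
 [-0.0207 -0.0432  0.1821]
 [-0.0204 -0.0461  0.1828]
 [-0.0355  0.0468  0.1816]
 [-0.0351  0.044   0.1813]
 [-0.0236 -0.0406  0.1799]
 [-0.0242 -0.0441  0.1865]
 [-0.0235 -0.0467  0.1844]
 [-0.0273 -0.0416  0.1861]
 [-0.0266 -0.0441  0.1832]
 [-0.0268 -0.0474  0.1872]
 [-0.0291 -0.0413  0.1789]
 [-0.0294 -0.0445  0.183 ]
 [-0.0283 -0.0469  0.1784]
 [-0.0332 -0.0426  0.1872]
 [-0.0319 -0.0447  0.1809]
 [-0.0319 -0.0478  0.1836]
 [-0.0353 -0.0424  0.1816]
 [-0.035  -0.0453  0.1826]]
```

```bash
python3 - <<'E'
from h import *
np.set_printoptions(precision=4,suppress=True)
S=np.load('scene0.npz');T=np.load('top0.npz')
yaw=np.radians(-7.25); xv=np.array([np.cos(yaw),np.sin(yaw)]); yv=np.array([-xv[1],xv[0]]); o=np.array([.5734,.2476])
for n,D in(('scene',S),('top',T)):
    W=cloud(n,D['d']).reshape(-1,3); W=W[~np.isnan(W[:,0])]
    b=W[(W[:,0]>.47)&(W[:,0]<.53)&(W[:,1]>-.28)&(W[:,1]<-.11)&(W[:,2]>.055)&(W[:,2]<.187)]
    q=b[b[:,2]<.14]
    A=np.c_[q[:,1]+.195,q[:,2]-.1,np.ones(len(q))]
    for _ in range(4):
        s=np.linalg.lstsq(A,q[:,0],rcond=None)[0]; e=q[:,0]-A@s; k=abs(e)<2*np.median(abs(e))+1e-3; A=A[k];q=q[k]
    print(n,'face: dx/dy dx/dz x0',s,len(q),'yaw',-np.degrees(np.arctan(s[0])),'tilt',np.degrees(np.arctan(s[1])), 'tops', np.percentile(b[:,2],[95,99]))
    t=b[b[:,2]>.155]; print('tab y',np.percentile(t[:,1],[2,98]),'x',np.percentile(t[:,0],[2,50,98])); t=b[b[:,2]>.179]; print('tabtop',t.mean(0),len(t)); t=b[b[:,2]<.145]; print('plate y',np.percentile(t[:,1],[1,99]))
    e=np.c_[(W[:,:2]-o)@np.array([xv,yv]).T,W[:,2]]
    for sgn in(-1,1):
        m=(e[:,0]<-.004)&(e[:,0]>-.04)&(abs(e[:,1]-sgn*.045)<.012)&(e[:,2]>.15); q=e[m]
        print('pin',sgn,m.sum(),'y range',q[:,1].min(),q[:,1].max(),q[:,1].mean(),'xmin',q[:,0].min(),'z',np.percentile(q[:,2],[10,50,90]))
    m=(abs(e[:,0]-.01)<.03)&(abs(e[:,1])<.06)&(e[:,2]>.15)&(e[:,2]<.2); q=e[m]; t=q[q[:,2]>.1865]; print('rail top x',np.percentile(t[:,0],[3,50,97]),np.median(t[:,2]))
    m=(abs(e[:,0]-.01)<.03)&(abs(e[:,1])<.1)&(e[:,2]>.185)&(e[:,2]<.193); print('rail y',np.percentile(e[m][:,1],[.5,99.5]))
E
```

```text
scene face: dx/dy dx/dz x0 [0.1189 0.0014 0.5052] 302 yaw -6.783081510892556 tilt 0.07944225158446008 tops [0.1801 0.1838]
tab y [-0.2155 -0.1759] x [0.4977 0.504  0.508 ]
tabtop [ 0.5022 -0.1972  0.1822] 30
plate y [-0.2614 -0.1301]
pin -1 27 y range -0.047346908040015956 -0.04113055768314098 -0.043815709241500085 xmin -0.030211076578055773 z [0.1806 0.1836 0.1862]
pin 1 29 y range 0.04096365616676259 0.04965872822148998 0.045707195275400465 xmin -0.028239047577577954 z [0.1809 0.1833 0.1851]
rail top x [-0.0008  0.0082  0.0166] 0.18885024632798844
rail y [-0.0792  0.0828]
top face: dx/dy dx/dz x0 [0.1181 0.0007 0.4978] 110 yaw -6.734864600602994 tilt 0.040181833258061066 tops [0.1837 0.1856]
tab y [-0.2139 -0.1764] x [0.4955 0.4993 0.5054]
tabtop [ 0.501  -0.1959  0.1828] 39
plate y [-0.2595 -0.1319]
pin -1 25 y range -0.04937013934768615 -0.041111565208129745 -0.04555037079310454 xmin -0.02870616052645863 z [0.179  0.1828 0.1864]
pin 1 25 y range 0.040856932293924 0.047785388339911083 0.04428670489502411 xmin -0.029125005715921724 z [0.1814 0.1832 0.1862]
rail top x [-0.0015  0.0065  0.0147] 0.18896297064329667
rail y [-0.0821  0.0808]
```

```bash
cat >> h.py <<'E'
from scipy.spatial.transform import Rotation as Ro
def tgtR(head):
    a=np.radians(head); y=np.array([np.cos(a),np.sin(a),0]); x=np.array([0,0,-1.]); return np.c_[x,y,np.cross(x,y)]
def step(p,head,s=None,P0=None,R0=None):
    s=s or r.sense(); P=s['tcp_pos'] if P0 is None else P0; R=np.array(s['ee_rot']) if R0 is None else R0
    d=R.T@(np.array(p)-P)*100; w=Ro.from_matrix(R.T@tgtR(head)).as_rotvec(degrees=True)/10
    return np.round(np.r_[d,w],3)
def st():
    s=r.sense(); R=s['ee_rot']; print('t',round(s['time_s'],2),'tcp',np.round(s['tcp_pos'],4),'head',round(np.degrees(np.arctan2(R[1,1],R[0,1])),2),'xax',np.round(R[:,0],4),'F',np.round(s['wrist_force'],2),'M',np.round(s['moment'],2),'w',round(s['gripper_width'],3),'j',np.round(s['joints'],1))
E
python3 - <<'E'
from h import *
st()
for p,h in (((.35,.42,.32),-131),((.5,.12,.3),-159),((.5015,-.1955,.26),173.25)): print(step(p,h))
E
```

```text
t 0.1 tcp [0.1471 0.6069 0.2216] head -103.63 xax [-3.0e-04 -1.9e-03 -1.0e+00] F [-0.03  0.06  0.54] M [-0.01 -0.05  0.  ] w 1.0 j [ 91.2  22.1   0.4  -0.  -68.4 -14.8]
[-9.8130e+00  1.3400e+01 -2.4125e+01  2.7370e+00 -3.0000e-03 -1.1000e-02]
[-7.7600e+00  3.9016e+01 -4.5774e+01  5.5370e+00 -6.0000e-03 -1.0000e-02]
[-3.7000e+00  6.9633e+01 -5.3356e+01  8.3120e+00 -9.0000e-03 -9.0000e-03]
```

Emit:
{"method": "play_rows", "body": {"plan": [[[-2,2.7,-4.8,0.55,0,0],[-4,5.4,-9.6,1.1,0,0],[-6,8.1,-14.4,1.65,0,0],[-8,10.8,-19.2,2.2,0,0],[-9.8,13.4,-24.1,2.74,0,0]]], "hand": 1}}

```text
time_s: 0.72
tcp_pos: [0.3508, 0.4189, 0.321]
ee_rot: [[-0.0, -0.658, -0.753], [-0.0, -0.753, 0.658], [-1.0, 0.0, 0.0]]
wrist_force: [0.7, -0.0, 0.2]
gripper_width: 1.004
```

```bash
python3 - <<'E'
from h import *
st()
for p,h in (((.5,.12,.3),-159),((.5015,-.1955,.26),173.25)): print(step(p,h))
E
```

```text
t 0.72 tcp [0.3508 0.4189 0.321 ] head -131.18 xax [-2.e-04 -1.e-04 -1.e+00] F [ 0.68 -0.02  0.16] M [ 0.13 -0.08 -0.01] w 1.004 j [ 67.1  11.2  -0.7  -0.  -78.1 -18.2]
[ 2.1040e+00  1.2668e+01 -3.0912e+01  2.7820e+00  0.0000e+00 -1.0000e-03]
[ 6.1070e+00  3.6314e+01 -5.1799e+01  5.5570e+00 -0.0000e+00 -1.0000e-03]
```

Emit:
{"method": "play_rows", "body": {"plan": [[[0.4,2.3,-5.6,0.5,0,0],[0.8,4.6,-11.2,1,0,0],[1.2,6.9,-16.8,1.5,0,0],[1.6,9.2,-22.4,2,0,0],[2,11.5,-28,2.5,0,0]]]}}

```text
time_s: 1.35
tcp_pos: [0.4859, 0.1479, 0.3002]
ee_rot: [[-0.0, -0.915, -0.404], [0.0, -0.404, 0.915], [-1.0, 0.0, 0.0]]
wrist_force: [1.5, -0.2, -0.2]
gripper_width: 1.001
```

```bash
python3 - <<'E'
from h import *
st()
for p,h in (((.5015,-.1955,.26),173.25),): print(step(p,h))
E
```

```text
t 1.35 tcp [0.4859 0.1479 0.3002] head -156.17 xax [-3.e-04  0.e+00 -1.e+00] F [ 1.46 -0.22 -0.24] M [ 0.08 -0.15  0.01] w 1.001 j [ 35.3   7.7  -7.9  -0.  -74.4 -11.4]
[ 4.0230e+00  1.2447e+01 -3.2047e+01  3.0580e+00  0.0000e+00 -2.0000e-03]
```

Emit:
{"method": "play_rows", "body": {"plan": [[[0.2,2.2,-5.6,0.55,0,0],[0.4,4.4,-11.2,1.1,0,0],[0.7,6.6,-16.8,1.65,0,0],[1,8.8,-22.4,2.2,0,0],[1.5,10.8,-27.6,2.7,0,0]]]}}

```text
time_s: 1.98
tcp_pos: [0.4987, -0.1482, 0.2853]
ee_rot: [[0.0, -0.998, 0.056], [0.0, 0.056, 0.998], [-1.0, -0.0, 0.0]]
wrist_force: [1.4, 0.9, 0.4]
gripper_width: 1.001
```

```bash
python3 - <<'E'
from h import *
st()
for p,h in (((.5015,-.1955,.22),173.25),): print(step(p,h))
E
```

```text
t 1.98 tcp [ 0.4987 -0.1482  0.2853] head 176.79 xax [ 0.e+00  2.e-04 -1.e+00] F [1.42 0.91 0.41] M [ 0.17 -0.17 -0.01] w 1.001 j [  1.3   9.4  -8.   -0.  -72.6  -4.5]
[ 6.532e+00 -5.470e-01 -4.707e+00  3.540e-01  1.000e-03  0.000e+00]
```

Emit:
{"method": "play_rows", "body": {"plan": [[[2,-0.2,-1.6,0.12,0,0],[4.3,-0.4,-3.2,0.24,0,0],[6.5,-0.55,-4.7,0.35,0,0],[6.5,-0.55,-4.7,0.35,0,0],[6.5,-0.55,-4.7,0.35,0,0]]]}}

```text
time_s: 2.6
tcp_pos: [0.5025, -0.1933, 0.2213]
ee_rot: [[0.001, -0.994, 0.113], [-0.0, 0.113, 0.994], [-1.0, -0.001, -0.0]]
wrist_force: [0.5, -0.4, 1.1]
gripper_width: 1.0
```

```bash
python3 - <<'E'
from h import *
p,d=r.capture('scene'); crop(p,140,280,70,220,4,'pics/g1.png')
st()
for p,h in (((.5015,-.1955,.147),173.25),): print(step(p,h))
E
```

```text
t 2.65 tcp [ 0.5027 -0.1931  0.2217] head 173.53 xax [ 1.8e-03 -4.0e-04 -1.0e+00] F [-0.09  0.03 -0.78] M [ 0.1  -0.05 -0.01] w 1.002 j [ -3.7  13.6 -11.9   0.  -64.4  -2.7]
[ 7.465e+00  1.070e-01 -2.470e-01  2.800e-02 -1.000e-03  1.100e-02]
```

View pics/g1.png

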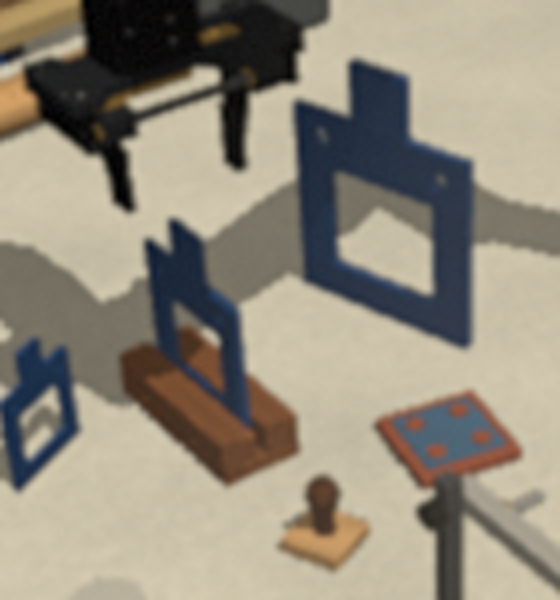

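The three blue frames in the scene picture are a small one at (150,173), one in the wooden block at (190,155) and a large one at (236,122). The one in the block measures 130 mm wide with its top at 0.182 m, so it is the one meant. The open fingers, at crop (122,190) and (235,150), straddle its tab at crop (185,240).

Emit:
{"method": "play_rows", "body": {"plan": [[[2.5,0.1,-0.25,0.03,0,0],[5,0.1,-0.25,0.03,0,0],[7.5,0.1,-0.25,0.03,0,0],[7.5,0.1,-0.25,0.03,0,0],[7.5,0.1,-0.25,0.03,0,0]]]}}

```text
time_s: 3.28
tcp_pos: [0.502, -0.1957, 0.1472]
ee_rot: [[0.003, -0.993, 0.118], [-0.001, 0.118, 0.993], [-1.0, -0.003, -0.0]]
wrist_force: [0.0, -0.5, 1.2]
gripper_width: 0.996
```

```bash
python3 - <<'E'
from h import *
p,d=r.capture('scene'); crop(p,140,260,90,210,5,'pics/g2.png')
st()
for p,h in (((.5015,-.1955,.147),173.25),): print(step(p,h))
E
```

```text
t 3.33 tcp [ 0.502  -0.1958  0.1473] head 173.22 xax [ 3.3e-03 -7.0e-04 -1.0e+00] F [ 0.08 -0.38  0.48] M [ 0.05 -0.06  0.09] w 1.002 j [ -4.   17.6 -18.    0.  -54.2  -2.8]
[ 0.033  0.057  0.023 -0.003 -0.002  0.019]
```

View pics/g2.png

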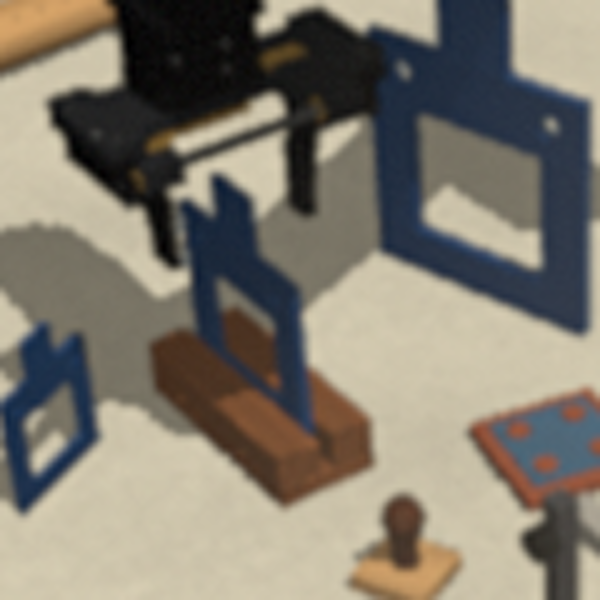

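The fingers stand either side of the tab, which is at crop (232,200). I'm closing the gripper.

Emit:
{"method": "play_rows", "body": {"plan": [[[0,0.05,0,0,0,0],[0,0.05,0,0,0,0],[0,0.05,0,0,0,0],[0,0.05,0,0,0,0],[0,0.05,0,0,0,0]]], "hand": 0}}

```text
time_s: 3.95
tcp_pos: [0.5003, -0.1958, 0.1455]
ee_rot: [[-0.0, -0.993, 0.119], [-0.0, 0.119, 0.993], [-1.0, 0.0, -0.0]]
wrist_force: [-0.6, 0.3, 1.1]
gripper_width: 0.517
```

Emit:
{"method": "play_rows", "body": {"plan": [[[0,0,0,0,0,0],[0,0,0,0,0,0],[0,0,0,0,0,0]]]}}

```text
time_s: 4.32
tcp_pos: [0.5003, -0.1958, 0.1455]
ee_rot: [[-0.0, -0.993, 0.119], [-0.0, 0.119, 0.993], [-1.0, 0.0, -0.0]]
wrist_force: [0.6, 0.0, -0.3]
gripper_width: 0.173
```

```bash
python3 - <<'E'
from h import *
st()
for p,h in (((.5015,-.1955,.147),173.25),): print(step(p,h))
E
```

```text
t 4.33 tcp [ 0.5003 -0.1958  0.1455] head 173.17 xax [-0. -0. -1.] F [ 0.55  0.   -0.3 ] M [ 0.11 -0.05 -0.01] w 0.173 j [ -4.1  17.6 -18.2   0.  -54.2  -2.8]
[-0.146 -0.116  0.041 -0.008 -0.    -0.   ]
```

Emit:
{"method": "play_rows", "body": {"plan": [[[0,0,0,0,0,0],[0,0,0,0,0,0],[0,0,0,0,0,0],[0,0,0,0,0,0]]]}}

```text
time_s: 4.82
tcp_pos: [0.5003, -0.1957, 0.1455]
ee_rot: [[-0.0, -0.993, 0.119], [0.0, 0.119, 0.993], [-1.0, 0.0, 0.0]]
wrist_force: [0.1, -0.2, -0.5]
gripper_width: 0.09
```

```bash
python3 - <<'E'
from h import *
st()
E
```

```text
t 4.83 tcp [ 0.5003 -0.1957  0.1455] head 173.18 xax [-1.e-04  0.e+00 -1.e+00] F [ 0.07 -0.18 -0.52] M [ 0.18 -0.03  0.02] w 0.09 j [ -4.1  17.6 -18.2  -0.  -54.2  -2.8]
```

Emit:
{"method": "play_rows", "body": {"plan": [[[-1,0,0,0,0,0],[-3,0,0,0,0,0],[-5.5,0,0,0,0,0],[-8,0,0,0,0,0],[-9,0,0,0,0,0]]]}}

```text
time_s: 5.45
tcp_pos: [0.5008, -0.1958, 0.2372]
ee_rot: [[0.003, -0.993, 0.119], [-0.0, 0.119, 0.993], [-1.0, -0.003, 0.0]]
wrist_force: [-0.4, 0.4, -2.7]
gripper_width: 0.092
```

```bash
python3 - <<'E'
from h import *
p,d=r.capture('scene'); crop(p,140,260,70,190,5,'pics/g3.png')
st()
yaw=-7.25
a=np.radians(yaw); xv=np.array([np.cos(a),np.sin(a),0]); o=np.array([.5734,.2476,0])
print(o+(-.075)*xv)
p=o-.075*xv; p[2]=.235
print(step(p,180+yaw))
E
```

```text
t 5.5 tcp [ 0.5009 -0.1959  0.2378] head 173.18 xax [ 3.2e-03 -6.0e-04 -1.0e+00] F [ 0.48  0.03 -1.12] M [ 0.12 -0.06 -0.01] w 0.091 j [ -4.1  12.8 -10.5   0.  -66.5  -2.8]
[0.49899963 0.25706492 0.        ]
[ 2.4900e-01  5.5700e+00  4.4957e+01  4.3000e-02 -1.0000e-03  1.9000e-02]
```

View pics/g3.png

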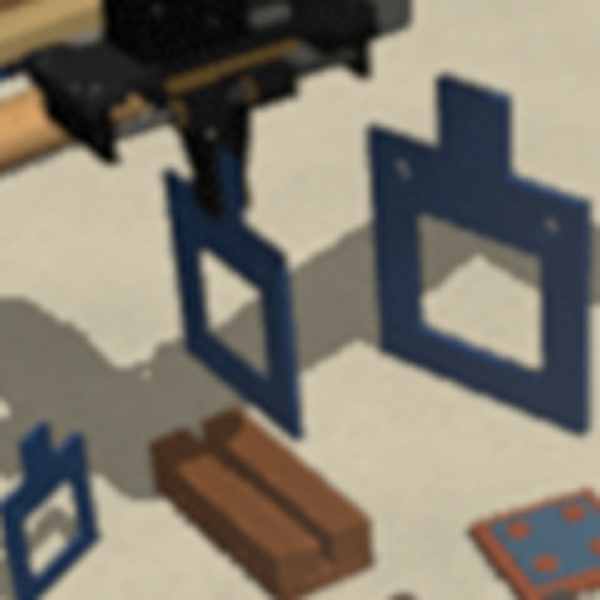

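The template is lifted clear and hangs straight in the fingers; its plate spans crop (170,175) to (300,435). Next I carry it to in front of the pins.

Emit:
{"method": "play_rows", "body": {"plan": [[[0,0.5,4,0,0,0],[0,1.2,9.5,0,0,0],[0,1.9,15,0,0,0],[0,2.5,20.5,0,0,0],[0,3.1,25,0,0,0]]]}}

```text
time_s: 6.12
tcp_pos: [0.4984, 0.058, 0.2346]
ee_rot: [[-0.002, -0.993, 0.118], [-0.0, 0.118, 0.993], [-1.0, 0.002, -0.0]]
wrist_force: [0.5, -0.9, -2.4]
gripper_width: 0.086
```

Emit:
{"method": "play_rows", "body": {"plan": [[[0.1,0.6,5,0,0,0],[0.2,1.3,10.5,0,0,0],[0.3,2,16,0,0,0],[0.3,2.3,18.8,0.04,0,0],[0.3,2.4,19.8,0.04,0,0]]]}}

```text
time_s: 6.75
tcp_pos: [0.4981, 0.2569, 0.231]
ee_rot: [[-0.002, -0.992, 0.124], [-0.002, 0.124, 0.992], [-1.0, 0.002, -0.002]]
wrist_force: [0.9, -0.1, -2.6]
gripper_width: 0.091
```

Emit:
{"method": "play_rows", "body": {"plan": [[[0,0,0,0,0,0],[0,0,0,0,0,0],[0,0,0,0,0,0]]]}}

```text
time_s: 7.12
tcp_pos: [0.499, 0.2545, 0.2327]
ee_rot: [[-0.0, -0.992, 0.127], [-0.0, 0.127, 0.992], [-1.0, 0.0, -0.0]]
wrist_force: [0.4, 0.3, -1.8]
gripper_width: 0.091
```

```bash
cat >> h.py <<'E'
a_=np.radians(-7.25); XV=np.array([np.cos(a_),np.sin(a_),0]); YV=np.array([-XV[1],XV[0],0]); O=np.array([.5734,.2476,0])
def loc(p): d=np.array(p)-O; return np.array([d@XV,d@YV,d[2]])
def wor(l): return O+l[0]*XV+l[1]*YV+np.array([0,0,l[2]])
E
python3 - <<'E'
from h import *
for n in('scene','top'):
    p,d=r.capture(n); np.savez(f'{n}1.npz',p=p,d=d)
    if n=='scene': crop(p,180,320,130,280,4,'pics/a1.png')
    else: crop(p,150,290,120,250,5,'pics/a2.png')
st(); print(loc(r.sense()['tcp_pos'])); print(step(wor([-.06,0,.202]),172.75))
E
```

```text
t 7.22 tcp [0.499  0.2548 0.2328] head 172.71 xax [ 2.e-04  2.e-04 -1.e+00] F [-0.39 -0.14 -3.38] M [ 0.08 -0.05  0.02] w 0.089 j [ 43.6  15.3  -7.9   0.  -66.8 -50.9]
[-0.07468086 -0.00220529  0.23277079]
[ 3.077e+00 -1.467e+00  2.210e-01 -4.000e-03  1.000e-03  1.000e-03]
```

View pics/a1.png

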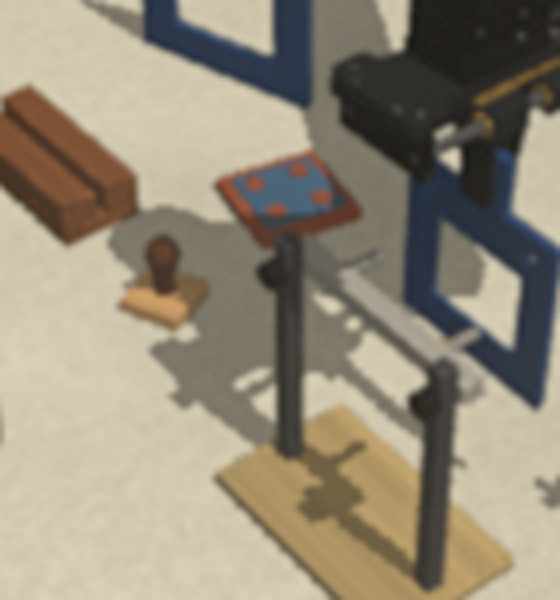

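View pics/a2.png

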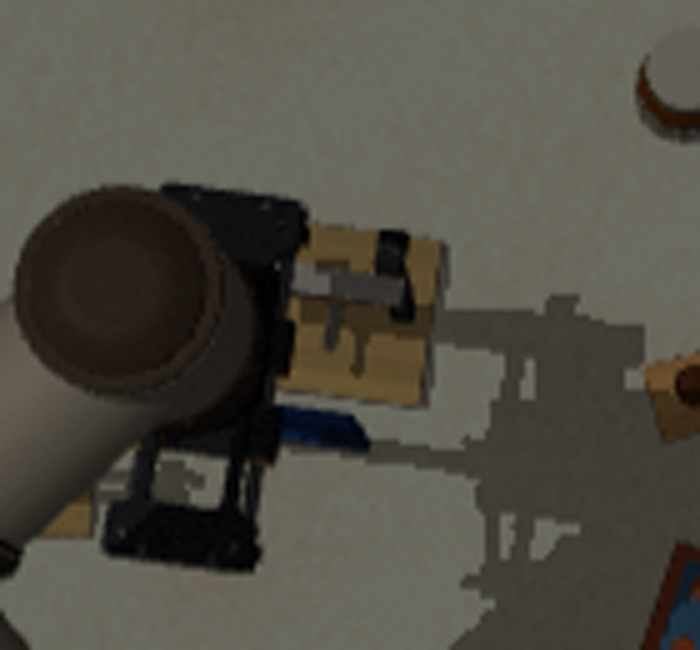

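```bash
cat > tm.py <<'E'
from h import *
np.set_printoptions(precision=4,suppress=True)
def tm(fs,tcp,box=(-.12,.02)):
    D=np.load(fs+'.npz'); n=fs[:-1]; W=cloud(n,D['d']); p=D['p'].astype(int)
    m=((p[...,0]>p[...,2]*1.4)&(p[...,0]>p[...,1]*1.15)&(p[...,0]>30))
    d=W-O; L=np.stack([d@XV,d@YV,W[...,2]],-1)
    m&=(L[...,0]>box[0])&(L[...,0]<box[1])&(abs(L[...,1])<.12)&(L[...,2]>.04)
    q=L[m]; print(fs,len(q),'tcp local',loc(tcp))
    print(' y',np.percentile(q[:,1],[1,99]),'z',np.percentile(q[:,2],[1,99]))
    A=np.c_[q[:,1],q[:,2]-.15,np.ones(len(q))];b=q[:,0]
    for _ in range(4):
        s=np.linalg.lstsq(A,b,rcond=None)[0]; e=b-A@s; k=abs(e)<2.5*np.median(abs(e))+5e-4; A=A[k];b=b[k]
    print(' face x at z.15',s[2],'dyaw',-np.degrees(np.arctan(s[0])),'tilt dx/dz deg',np.degrees(np.arctan(s[1])),len(b))
    sh=q[(abs(q[:,1])>.03)]; 
    for a,c in((-.06,-.03),(.03,.06)):
        t=sh[(sh[:,1]>a)&(sh[:,1]<c)]; print(' shoulder',a,len(t),np.percentile(t[:,2],[1,97,99]) if len(t) else '')
    return L,m
E
python3 - <<'E'
from tm import *
t=r.sense()['tcp_pos']
for f in('scene1','top1'): tm(f,t)
E
```

```text
scene1 663 tcp local [-0.0747 -0.0022  0.2328]
 y [-0.0661  0.0605] z [0.1066 0.2699]
 face x at z.15 -0.07078839138959682 dyaw 0.04417729008053487 tilt dx/dz deg -0.09530530285090524 615
 shoulder -0.06 219 [0.1075 0.2271 0.2295]
 shoulder 0.03 119 [0.107  0.2307 0.2312]
top1 52 tcp local [-0.0747 -0.0022  0.2328]
 y [-0.0658 -0.0193] z [0.1209 0.2359]
 face x at z.15 -0.07478574765040492 dyaw -0.702982939489462 tilt dx/dz deg 0.927497387180882 52
 shoulder -0.06 37 [0.1215 0.2356 0.236 ]
 shoulder 0.03 0
```

Emit:
{"method": "play_rows", "body": {"plan": [[[1,-0.5,0.1,0,0,0],[2,-1,0.2,0,0,0],[3.1,-1.5,0.25,0,0,0],[3.1,-2.3,0.25,0,0,0],[3.1,-2.3,0.25,0,0,0]]]}}

```text
time_s: 7.85
tcp_pos: [0.5229, 0.2552, 0.2014]
ee_rot: [[0.0, -0.992, 0.126], [-0.0, 0.126, 0.992], [-1.0, -0.0, -0.0]]
wrist_force: [-0.7, 0.6, -2.8]
gripper_width: 0.092
```

Emit:
{"method": "play_rows", "body": {"plan": [[[0,0,0,0,0,0],[0,0,0,0,0,0],[0,0,0,0,0,0]]]}}

```text
time_s: 8.22
tcp_pos: [0.522, 0.2553, 0.2018]
ee_rot: [[0.0, -0.992, 0.126], [0.0, 0.126, 0.992], [-1.0, -0.0, 0.0]]
wrist_force: [0.7, 0.1, -4.0]
gripper_width: 0.089
```

```bash
python3 - <<'E'
from tm import *
for n in('scene','top'):
    p,d=r.capture(n); np.savez(f'{n}2.npz',p=p,d=d)
    if n=='scene': crop(p,240,330,160,260,6,'pics/b1.png')
    else: crop(p,150,250,140,230,6,'pics/b2.png')
st(); t=r.sense()['tcp_pos']; tm('scene2',t)
print(step(wor([-.045,0,.2015]),172.75))
E
```

```text
t 8.32 tcp [0.522  0.2553 0.2018] head 172.78 xax [ 0.0003  0.0003 -1.    ] F [ 0.19 -0.11 -2.95] M [ 0.06 -0.09  0.02] w 0.087 j [ 42.   18.7  -7.7  -0.  -63.6 -49.2]
scene2 491 tcp local [-0.0519  0.0011  0.2018]
 y [-0.0611  0.0644] z [0.0754 0.2396]
 face x at z.15 -0.04815883345325902 dyaw -0.024450885067867363 tilt dx/dz deg -0.028631997126287313 434
 shoulder -0.06 125 [0.0754 0.1976 0.1989]
 shoulder 0.03 99 [0.0774 0.1994 0.2   ]
[ 0.027 -0.695 -0.111  0.003  0.002  0.001]
```

View pics/b1.png

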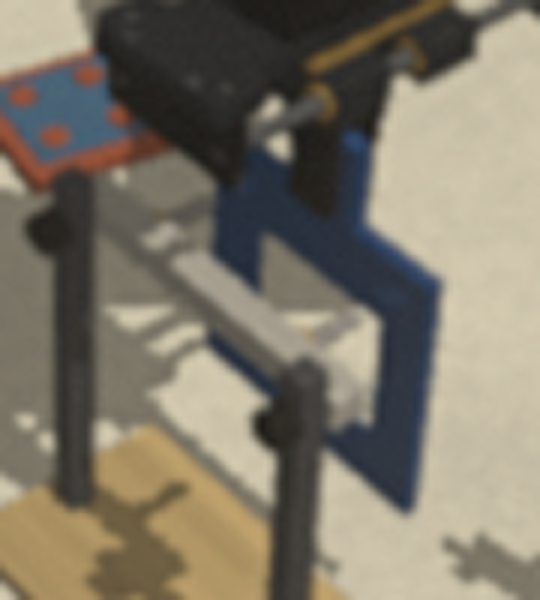

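View pics/b2.png

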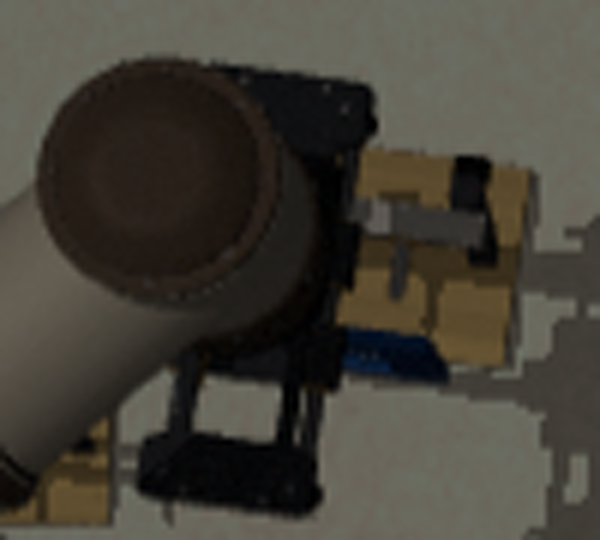

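Emit:
{"method": "play_rows", "body": {"plan": [[[0.03,-0.4,-0.14,0,0,0],[0.03,-0.8,-0.14,0,0,0],[0.03,-1.2,-0.14,0,0,0],[0.03,-1.2,-0.14,0,0,0],[0.03,-1.2,-0.14,0,0,0]]]}}

```text
time_s: 8.95
tcp_pos: [0.5338, 0.2522, 0.2011]
ee_rot: [[-0.0, -0.992, 0.126], [-0.0, 0.126, 0.992], [-1.0, 0.0, -0.0]]
wrist_force: [-0.8, -0.1, -2.5]
gripper_width: 0.088
```

```bash
python3 - <<'E'
from tm import *
st(); t=r.sense()['tcp_pos']; print(loc(t))
E
```

```text
t 8.95 tcp [0.5338 0.2522 0.2011] head 172.77 xax [-0.0002 -0.0001 -1.    ] F [-0.79 -0.13 -2.48] M [ 0.09 -0.03  0.02] w 0.088 j [ 41.   19.6  -6.4  -0.  -64.  -48.2]
[-0.0399 -0.0004  0.2011]
```

Emit:
{"method": "play_rows", "body": {"plan": [[[0,-0.3,0,0,0,0],[0,-0.6,0,0,0,0],[0,-0.7,0,0,0,0],[0,-0.8,0,0,0,0],[0,-0.8,0,0,0,0]]]}}

```text
time_s: 9.57
tcp_pos: [0.5418, 0.2513, 0.2012]
ee_rot: [[-0.0, -0.992, 0.126], [0.0, 0.126, 0.992], [-1.0, 0.0, -0.0]]
wrist_force: [0.1, -0.8, -3.0]
gripper_width: 0.092
```

```bash
python3 - <<'E'
from tm import *
st(); t=r.sense()['tcp_pos']; print(loc(t))
E
```

```text
t 9.57 tcp [0.5418 0.2513 0.2012] head 172.77 xax [-0.  0. -1.] F [ 0.14 -0.78 -3.01] M [ 0.11 -0.06 -0.05] w 0.092 j [ 40.4  20.2  -5.5  -0.  -64.3 -47.6]
[-0.0318 -0.0003  0.2012]
```

Emit:
{"method": "play_rows", "body": {"plan": [[[0,-0.1,0,0,0,0],[0,-0.2,0,0,0,0],[0,-0.3,0,0,0,0],[0,-0.4,0,0,0,0],[0,-0.4,0,0,0,0]]]}}

```text
time_s: 10.2
tcp_pos: [0.5458, 0.2507, 0.2012]
ee_rot: [[-0.0, -0.992, 0.126], [-0.0, 0.126, 0.992], [-1.0, -0.0, -0.0]]
wrist_force: [0.6, 0.1, -2.4]
gripper_width: 0.09
```

```bash
python3 - <<'E'
from tm import *
st(); t=r.sense()['tcp_pos']; print(loc(t))
E
```

```text
t 10.2 tcp [0.5458 0.2507 0.2012] head 172.77 xax [-0.     -0.0001 -1.    ] F [ 0.6   0.12 -2.4 ] M [ 0.03 -0.09  0.03] w 0.09 j [ 40.1  20.6  -5.    0.  -64.5 -47.3]
[-0.0278 -0.0004  0.2012]
```

Emit:
{"method": "play_rows", "body": {"plan": [[[0,-0.2,0,0,0,0],[0,-0.4,0,0,0,0],[0,-0.5,0,0,0,0],[0,-0.6,0,0,0,0],[0,-0.6,0,0,0,0]]]}}

```text
time_s: 10.82
tcp_pos: [0.5517, 0.25, 0.2012]
ee_rot: [[-0.0, -0.992, 0.126], [-0.0, 0.126, 0.992], [-1.0, 0.0, -0.0]]
wrist_force: [1.2, -0.9, -3.2]
gripper_width: 0.093
```

```bash
python3 - <<'E'
from tm import *
for n in('scene','top'):
    p,d=r.capture(n); np.savez(f'{n}3.npz',p=p,d=d)
    if n=='scene': crop(p,240,330,160,260,6,'pics/d1.png')
    else: crop(p,150,250,140,230,6,'pics/d2.png')
st(); t=r.sense()['tcp_pos']; tm('scene3',t)
E
```

```text
t 10.93 tcp [0.5516 0.25   0.2012] head 172.77 xax [-0.0001 -0.     -1.    ] F [-0.26 -0.3  -2.19] M [ 0.03 -0.06  0.  ] w 0.094 j [ 39.7  21.   -4.2  -0.  -64.7 -46.9]
scene3 437 tcp local [-0.0219 -0.0004  0.2012]
 y [-0.0627  0.0624] z [0.0744 0.2391]
 face x at z.15 -0.01807215823318755 dyaw 0.16795973637581543 tilt dx/dz deg -0.007343974447490327 403
 shoulder -0.06 118 [0.0764 0.1985 0.1997]
 shoulder 0.03 58 [0.0768 0.1999 0.201 ]
```

View pics/d1.png

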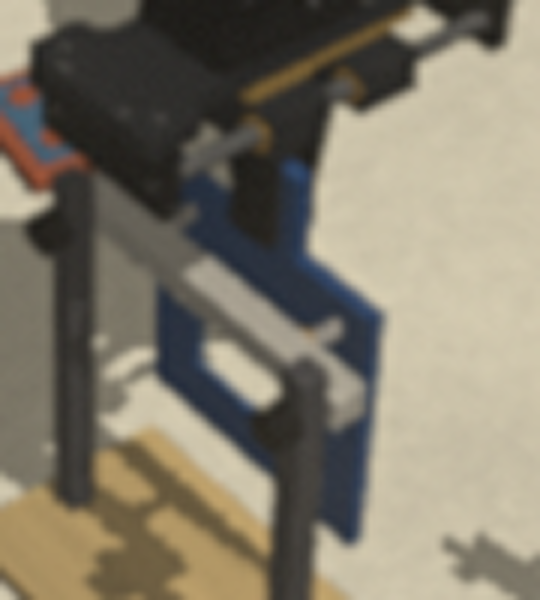

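View pics/d2.png

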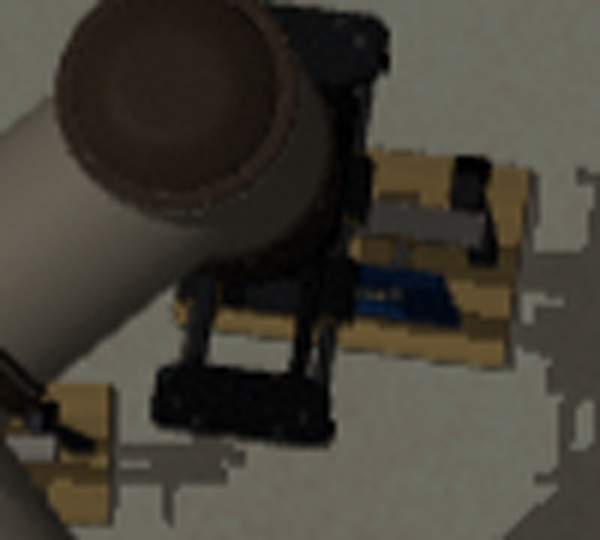

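Both pins enter the plate with no force: the near one is at crop (325,330), the far one at (185,215), and the top view shows a tip through the hole at (380,293). I'm pushing on toward the rail.

Emit:
{"method": "play_rows", "body": {"plan": [[[0,-0.3,0,0,0,0],[0,-0.6,0,0,0,0],[0,-0.9,0,0,0,0],[0,-1.2,0,0,0,0],[0,-1.2,0,0,0,0]]]}}

```text
time_s: 11.55
tcp_pos: [0.5638, 0.2485, 0.2012]
ee_rot: [[-0.0, -0.992, 0.126], [-0.0, 0.126, 0.992], [-1.0, 0.0, -0.0]]
wrist_force: [-0.4, -0.2, -2.0]
gripper_width: 0.093
```

```bash
python3 - <<'E'
from tm import *
st(); t=r.sense()['tcp_pos']; print(loc(t))
E
```

```text
t 11.55 tcp [0.5638 0.2485 0.2012] head 172.76 xax [-0.     -0.0001 -1.    ] F [-0.39 -0.16 -2.02] M [ 0.09 -0.03  0.  ] w 0.093 j [ 38.8  22.   -2.7   0.  -65.3 -46.1]
[-0.0096 -0.0004  0.2012]
```

Emit:
{"method": "play_rows", "body": {"plan": [[[0,-0.1,0,0,0,0],[0,-0.2,0,0,0,0],[0,-0.3,0,0,0,0],[0,-0.4,0,0,0,0],[0,-0.4,0,0,0,0]]]}}

```text
time_s: 12.18
tcp_pos: [0.5676, 0.248, 0.2012]
ee_rot: [[-0.0, -0.992, 0.126], [-0.0, 0.126, 0.992], [-1.0, 0.0, -0.0]]
wrist_force: [0.0, 0.0, -2.6]
gripper_width: 0.09
```

Emit:
{"method": "play_rows", "body": {"plan": [[[0,-0.05,0,0,0,0],[0,-0.1,0,0,0,0],[0,-0.1,0,0,0,0]]]}}

```text
time_s: 12.55
tcp_pos: [0.5684, 0.2479, 0.2012]
ee_rot: [[-0.0, -0.992, 0.126], [-0.0, 0.126, 0.992], [-1.0, 0.0, -0.0]]
wrist_force: [-0.0, 0.7, -2.2]
gripper_width: 0.092
```

Emit:
{"method": "play_rows", "body": {"plan": [[[0,-0.05,0,0,0,0],[0,-0.05,0,0,0,0],[0,-0.05,0,0,0,0]]]}}

```text
time_s: 12.92
tcp_pos: [0.5687, 0.2478, 0.2012]
ee_rot: [[-0.001, -0.992, 0.126], [-0.0, 0.126, 0.992], [-1.0, 0.001, -0.0]]
wrist_force: [-2.4, 1.7, -2.1]
gripper_width: 0.088
```

Emit:
{"method": "play_rows", "body": {"plan": [[[0,-0.05,0,0,0,0],[0,-0.05,0,0,0,0],[0,-0.05,0,0,0,0]]]}}

```text
time_s: 13.3
tcp_pos: [0.5687, 0.2478, 0.2012]
ee_rot: [[-0.002, -0.992, 0.126], [-0.0, 0.126, 0.992], [-1.0, 0.002, -0.0]]
wrist_force: [-5.8, 1.6, -0.1]
gripper_width: 0.085
```

```bash
python3 - <<'E'
from tm import *
st(); t=r.sense()['tcp_pos']; print(loc(t))
E
```

```text
t 13.3 tcp [0.5687 0.2478 0.2012] head 172.77 xax [-0.0016 -0.0002 -1.    ] F [-5.78  1.58 -0.11] M [ 0.58  1.54 -0.14] w 0.085 j [ 38.4  22.5  -2.   -0.1 -65.6 -45.6]
[-0.0046 -0.0004  0.2012]
```

Contact with the rail comes at local x = -4.6 mm (expected -4), at about 6 N. Now I lower the plate onto the pins.

Emit:
{"method": "play_rows", "body": {"plan": [[[0.05,0.03,0,0,0,0],[0.1,0.03,0,0,0,0],[0.1,0.03,0,0,0,0]]]}}

```text
time_s: 13.68
tcp_pos: [0.5687, 0.2477, 0.2004]
ee_rot: [[-0.001, -0.992, 0.126], [-0.0, 0.126, 0.992], [-1.0, 0.001, -0.0]]
wrist_force: [-5.7, 0.6, 0.7]
gripper_width: 0.096
```

Emit:
{"method": "play_rows", "body": {"plan": [[[0.05,0,0,0,0,0],[0.05,0,0,0,0,0],[0.05,0,0,0,0,0]]]}}

```text
time_s: 14.05
tcp_pos: [0.5687, 0.2477, 0.2002]
ee_rot: [[-0.001, -0.992, 0.126], [-0.0, 0.126, 0.992], [-1.0, 0.001, -0.0]]
wrist_force: [-5.9, 0.6, 2.1]
gripper_width: 0.096
```

Emit:
{"method": "play_rows", "body": {"plan": [[[0.05,0.02,0,0,0,0],[0.05,0.02,0,0,0,0],[0.05,0.02,0,0,0,0]]]}}

```text
time_s: 14.42
tcp_pos: [0.5687, 0.2477, 0.2001]
ee_rot: [[-0.0, -0.992, 0.126], [-0.0, 0.126, 0.992], [-1.0, 0.0, -0.0]]
wrist_force: [-5.8, 1.1, 2.5]
gripper_width: 0.092
```

```bash
python3 - <<'E'
from tm import *
for n in('scene','top'):
    p,d=r.capture(n); np.savez(f'{n}4.npz',p=p,d=d)
    if n=='scene': crop(p,240,330,160,260,6,'pics/e1.png')
st(); t=r.sense()['tcp_pos']; tm('scene4',t)
E
```

```text
t 14.53 tcp [0.5687 0.2477 0.2001] head 172.78 xax [-0.0001 -0.     -1.    ] F [-6.06  1.14  2.73] M [ 0.44  1.87 -0.14] w 0.09 j [ 38.5  22.5  -2.2  -0.  -65.3 -45.7]
scene4 346 tcp local [-0.0047 -0.0005  0.2001]
 y [-0.0633  0.0625] z [0.0737 0.239 ]
 face x at z.15 -0.0011415144313394378 dyaw 0.019083299521710527 tilt dx/dz deg 0.09335805292284387 307
 shoulder -0.06 121 [0.0732 0.1975 0.1982]
 shoulder 0.03 33 [0.1031 0.1983 0.1986]
```

View pics/e1.png

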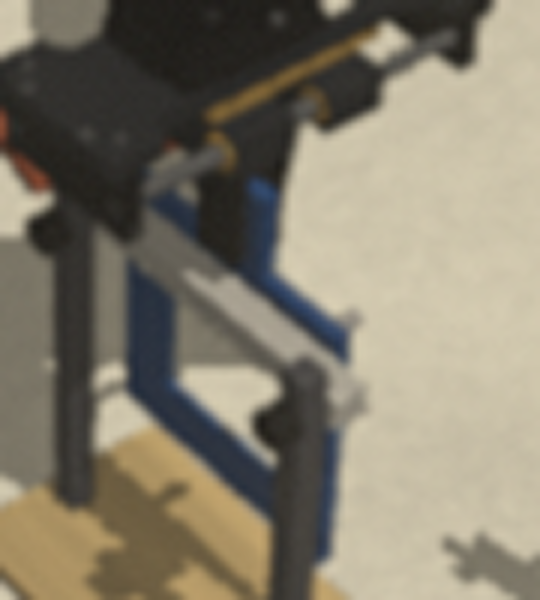

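The plate lies on the rail front, and a pin tip shows in front of it at crop (350,320). The vertical force went from -2.5 N to +2.7 N, so the pins now carry it. I'm easing off the press and opening a little.

Emit:
{"method": "play_rows", "body": {"plan": [[[-0.05,0.04,0,0,0,0],[-0.05,0.04,0,0,0,0]]]}}

```text
time_s: 14.78
tcp_pos: [0.5687, 0.2478, 0.2001]
ee_rot: [[0.0, -0.992, 0.126], [-0.0, 0.126, 0.992], [-1.0, -0.0, 0.0]]
wrist_force: [-4.5, -0.8, 1.8]
gripper_width: 0.087
```

Emit:
{"method": "play_rows", "body": {"plan": [[[0,0,0,0,0,0],[0,0,0,0,0,0],[0,0,0,0,0,0],[0,0,0,0,0,0]]], "hand": 0.3}}

```text
time_s: 15.28
tcp_pos: [0.569, 0.2479, 0.1998]
ee_rot: [[0.001, -0.992, 0.126], [0.0, 0.126, 0.992], [-1.0, -0.001, 0.0]]
wrist_force: [-0.7, -0.5, 0.7]
gripper_width: 0.292
```

```bash
python3 - <<'E'
from tm import *
for n in('scene','top'):
    p,d=r.capture(n); np.savez(f'{n}5.npz',p=p,d=d)
    if n=='scene': crop(p,240,330,160,260,6,'pics/f1.png')
st(); t=r.sense()['tcp_pos']; tm('scene5',t)
E
```

```text
t 15.38 tcp [0.5688 0.2479 0.1998] head 172.78 xax [ 0.0004  0.0001 -1.    ] F [-0.07  0.86 -0.73] M [ 0.09 -0.08 -0.02] w 0.298 j [ 38.5  22.5  -2.2   0.  -65.3 -45.7]
scene5 392 tcp local [-0.0046 -0.0003  0.1998]
 y [-0.0627  0.0644] z [0.0722 0.2376]
 face x at z.15 -0.0012034442852659507 dyaw -0.01640340118517568 tilt dx/dz deg -0.0510362617374992 357
 shoulder -0.06 133 [0.0728 0.1939 0.1968]
 shoulder 0.03 30 [0.1417 0.1984 0.1987]
```

View pics/f1.png

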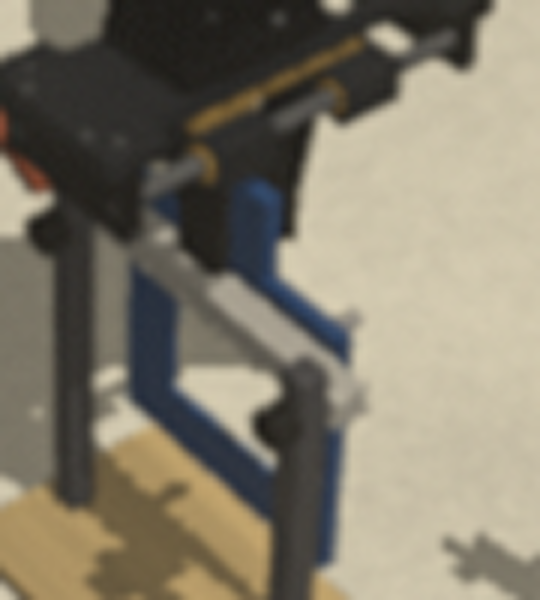

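The template hangs upright and flat against the rail after release, and the fingers are clear of the tab at crop (255,230). I'm withdrawing straight up.

Emit:
{"method": "play_rows", "body": {"plan": [[[-1,0,0,0,0,0],[-3,0,0,0,0,0],[-6,0,0,0,0,0],[-9,0,0,0,0,0],[-12,0,0,0,0,0]]]}}

```text
time_s: 16.0
tcp_pos: [0.5687, 0.2479, 0.3217]
ee_rot: [[0.001, -0.992, 0.126], [0.001, 0.126, 0.992], [-1.0, -0.001, 0.001]]
wrist_force: [0.9, -0.6, -0.1]
gripper_width: 0.3
```

Emit:
{"method": "play_rows", "body": {"plan": [[[-1,2,-3,0,0,0],[-1,4,-8,0,0,0],[-1,6,-13,0,0,0],[-1,8,-18,0,0,0],[-1,8,-19,0,0,0]]]}}

```text
time_s: 16.62
tcp_pos: [0.464, 0.0674, 0.3317]
ee_rot: [[0.003, -0.992, 0.127], [0.001, 0.127, 0.992], [-1.0, -0.003, 0.002]]
wrist_force: [0.9, 0.8, -0.1]
gripper_width: 0.298
```

Emit:
{"method": "play_rows", "body": {"plan": [[[0,0,0,0,0,0],[0,0,0,0,0,0]]]}}

```text
time_s: 16.88
tcp_pos: [0.4661, 0.0703, 0.3297]
ee_rot: [[0.0, -0.992, 0.125], [0.0, 0.125, 0.992], [-1.0, -0.0, 0.0]]
wrist_force: [0.1, 0.6, 0.1]
gripper_width: 0.3
```

```bash
python3 - <<'E'
from tm import *
for n in('scene','top'):
    p,d=r.capture(n); np.savez(f'{n}6.npz',p=p,d=d)
    if n=='scene': crop(p,130,330,120,290,4,'pics/z1.png')
    else: crop(p,150,310,110,270,4.0,'pics/z2.png'); crop(p,150,290,110,260,4,'pics/z2.png')
st(); t=r.sense()['tcp_pos']; tm('scene6',t); tm('top6',t)
# bystander drift
a=np.load('top0.npz');b=np.load('top6.npz')
E
```

```text
t 16.98 tcp [0.4659 0.0704 0.3294] head 172.83 xax [-0.0007 -0.0003 -1.    ] F [0.32 0.37 0.79] M [ 0.13 -0.06  0.02] w 0.299 j [ 28.4   3.2  -9.   -0.  -77.9 -35.6]
scene6 180 tcp local [-0.0842 -0.1894  0.3294]
 y [-0.0601  0.0649] z [0.0733 0.2387]
 face x at z.15 -0.0011904817644274774 dyaw -0.18147439759136041 tilt dx/dz deg -0.0901677460007302 168
 shoulder -0.06 38 [0.0751 0.1973 0.1977]
 shoulder 0.03 28 [0.1925 0.1989 0.1989]
top6 192 tcp local [-0.0842 -0.1894  0.3294]
 y [-0.0639  0.0618] z [0.0846 0.2406]
 face x at z.15 -0.00473405799084473 dyaw -0.19396003272481355 tilt dx/dz deg -0.1317912419366208 190
 shoulder -0.06 31 [0.1201 0.2001 0.2018]
 shoulder 0.03 38 [0.0843 0.1994 0.1996]
```

View pics/z1.png

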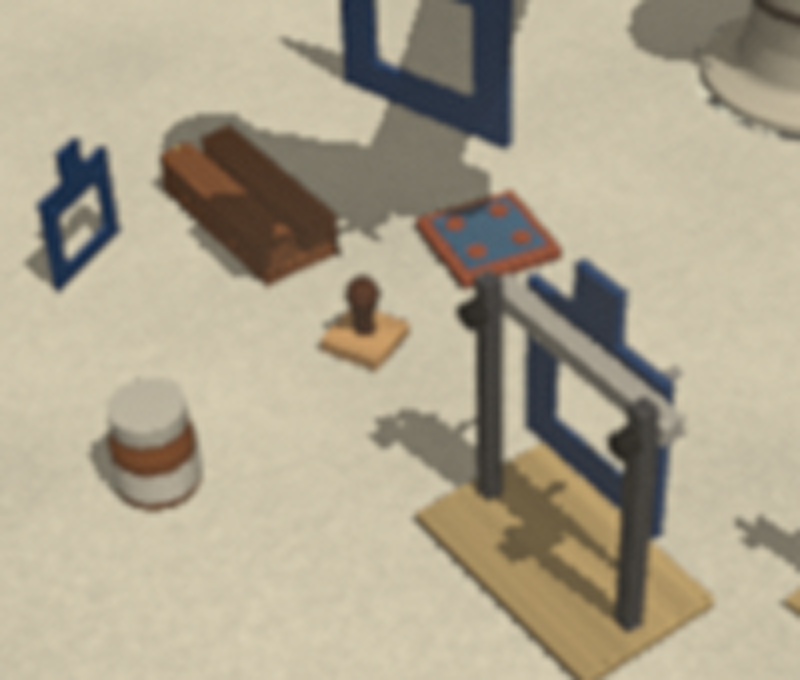

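View pics/z2.png

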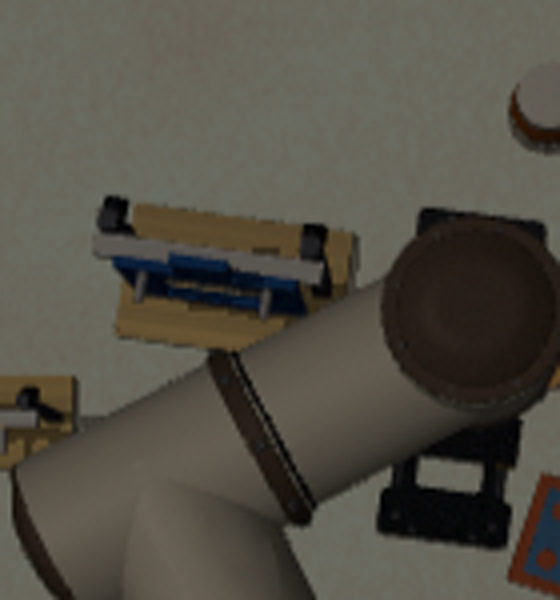

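The template hangs flush on the rail with both pins through it, at top crop (140,287) and (265,303). The jar, tile and stamp look unmoved, and the robot is clear.

```bash
python3 - <<'E'
from h import *
print(r.finish_job())
E
```

```text
the job is handed in; nothing more can be done
None
```

The template from the wooden block is hanging on both pins of the larger stand, flat against the rail, upright and let go. I handed the job in at about 17 s of the 72 s allowed.

- **How it went:** I gripped the tab from above and carried the template across to the stand. The pins went into the holes on the first try, at the height read from the cameras (about 0.180 m). I pushed it home and lowered it onto the pins, then opened the gripper and withdrew upward.
- **Forces:** The press on the rail read about 6 N at most, against the 20 N limit. Wrist force read near zero after release, with the robot clear of everything.
- **Final checks:** The template's back face measured about 1 mm in front of my estimate of the rail face. That is within the camera error, and the same reading as when I held it pressed home. Yaw was within 0.2° of the rail and tilt about 0.1°. Both pin tips show in front of the plate in the top view.
- **Bystanders:** The jar, tile and stamp look unmoved in the last picture. I judged that by eye and did not measure it.

No check failed. After I opened the gripper the template settled about 1 mm lower onto the pins.

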